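# Stamp the culture dish through the press guard

### The arm

A 6-joint arm with a two-finger parallel gripper is mounted at the origin on a cart in front of the work surface, level with it; the furniture and walls round the work are solid. World frame = base frame: x ahead of the robot, y to its left, z up, the work surface at z = 0. Lengths are in m, angles in rad, forces in N, time in s.
With the tool pointing down it reaches from about 0.3 to 0.775 m from the base axis. Payload 14.6 kg.
Tool frame: the origin (TCP) lies at the very end of the fingers, on their centre line; the grasp point (between the pads) lies 19 mm behind it; z points along the fingers, x is the direction in which the jaws open and shut, and the axes are right-handed (so a half turn about z gives the same grasp; the last joint's range is limited). The gripper opens to 94 mm and grips with 3 to 60 N. Pads are 16 mm wide; open, the fingers measure 119 mm over their backs; the gripper's body (75 mm by 177 mm) begins 78 mm behind the grasp point.
Start: joints at [-1.188, 0.3, 1.521, -0, 1.321, -0.067], TCP at [0.239, -0.495, 0.205] pointing down, gripper open.
Joint ranges: [-3.03, 3.03], [-0.79, 2.21], [0.23, 2.52], [-1.04, 4.18], [0, 3.07], [-2.55, 2.55]. Speed limits (rad/s): [2.22, 2.22, 2.57, 3.14, 3.14, 3.14].

### API

Orientations are given as [roll, pitch, yaw] about the fixed x, y, z axes, in that order (R = Rz(yaw) Ry(pitch) Rx(roll)).
In Python, from station import ctrl gives the robot as it stands.
- The arm moves only by the shell command python3 -m inch 'ROWS' [FORCE]. ROWS is JSON, one flat list of numbers, 7 for each row, row after row: the shift along the tool's x, y, z in cm, then the turn, a rotation vector about the tool's x, y, z in rad, then the opening, from 0 (shut) to 1 (fully open). In form: [tx, ty, tz, wx, wy, wz, claw, tx, ty, tz, wx, wy, wz, claw, ...]. A call has 1 to 20 rows; each row shifts and turns the commanded pose from where the row before left it, along the tool's axes as they then stand; what a row does not reach is not made up. A row lasts 1/8 s, in which the tool goes at most 62.5 mm and 10.7 degrees, less where a joint would pass 70% of its speed; a pose out of reach is approached as far as the arm can. A call is refused whole if a number of a shift passes 6.25 or a number of a turn 0.188, either way. A call with a gripper value outside its range is refused whole. The fingers move at their own pace and stop on an object; FORCE is the grip in N (left out, the last holds). Time passes only in rows, so rows that do not move let the fingers close. It gives the time, the measured TCP pose, the force and the opening at its end, in the units of the state.
- ctrl.get_obs(): the state, without advancing time (a new reading comes with each control period).
- ctrl.camera(name): name is "scene" or "top" or "wrist"; returns (picture, depth): 384x512x3 uint8, red, green, blue; 384x512 float32, m along the optical axis (not along the pixel's ray), 0 where there is no reading.
- ctrl.camera_params(name): a dict with "vertical_fov" (degrees; the focal length in pixels is half the picture's height over the tangent of half this angle, whatever the lens; pixels are square), "cx", "cy" (the principal point, pixels), "distortion" ([k1, k2, p1, p2, k3] as OpenCV has them; the pictures are not rectified), "camera_from_world" (4x4, takes a point from world to camera coordinates); the wrist camera has in their place "mount" (4x4, takes a point from camera to tool coordinates, whose origin is the TCP and whose axes are the tool frame's). Camera axes: x right, y down, z forward; pixel columns grow to the right and rows downward; lengths in m; the calibration is good to about 2 mm. A picture is of the moment at which its call begins: read the wrist's pose just before it. camera_params takes no time and is no camera call.
- ctrl.hand_in(): hands the job in, once; it reports no verdict.
Trained networks look in the newest picture that a camera, given by its name, has taken for a name from the list of things; names that differ only in an ending like _2 or _b are one class to them, and where a whole thing is asked for, a point or a joint stands for the part that bears it (a point fixed in the world has none). Each returns a list of dicts, best first, with "score" (0 to 1); they miss things now and then, are a little off and sometimes report something else, mostly with a low value. They report only what shows in the picture. A call takes as long as a camera call.
- ctrl.spot_in(camera, label): "bbox" ([centre column, centre row, width, height] in pixels, round what is visible of it).
- ctrl.place_of(camera, label): "centre" ([column, row] in pixels: a listed point, or the origin of a listed thing).
The state is a dict: "time_s": time; "qpos": joint angles; "joint_vel": joint speeds; "tau": joint torques, N m; "ee_pos": TCP position; "eef_rot": TCP orientation; "force": force on the tool from outside, world axes, zero at the start; "moment": the same for the moment, N m; "grip_width": finger opening in m.
Only numpy, scipy, OpenCV 4.12 (cv2) and the standard library are available. Lean on these libraries where they do the work, as an engineer would, in place of code of your own. Each camera call takes 0.05 s, during which the arm holds its last target. There are 200 camera calls.

### The job

Push the dish carriage of the small bench press fully home by its upright front tab, then reach down through the window in the guard and press the lever's paddle fully down, where it stays, and withdraw. Use only the fingertips or the outside of the fingers: grasp and lift nothing, and never touch the guard, its posts or the dish. Leave the other things on the bench where they are.

Things in the scene. Friction and masses are not known exactly. Their poses are not given: they have to be found in the camera images.
- press: Fixed bench press for stamping culture dishes; grey base 250 (x) x 180 (y) x 12 mm. Origin on the worktop near the base's middle; x points from its front (push tab, robot side) to its rear, y to its left, z up. Guard, lever, carriage and stamp belong to it and turn with it.
- guard: Aluminium plate, 4 mm thick, on four 10 mm posts. Origin: centre of its window, 125 mm above the worktop, 10 mm in front of the press's origin; axes parallel to the press's. The plate slopes 15 degrees, rising to the rear. Window 81 mm front to rear (level; its edges 11 mm lower in front, 11 mm higher behind) by 96 mm wide. Plate 170 mm wide, from 73 mm in front to 94 mm behind the origin.
- paddle (a point): Centre of the top face of the lever's black ribbed paddle (44 x 44 x 10 mm), straight below the centre of the guard window (within 3 mm). 109 mm above the worktop with the lever raised (16 mm below the window's centre), 83 mm when fully down.
- lever (a joint): Lever, rad: 0 raised, 0.22 fully down at a rigid stop. It hinges on a level axis at the rear, 120 mm behind the paddle, so the paddle goes practically straight down, 26 mm in all. Friction holds it where it is left (no spring); about 6 to 9 N on the paddle moves it. It drives the round stamp down onto the dish.
- tab (a point): Middle of the width of the front (robot-side) face of the carriage's upright push tab, 69 mm above the worktop. Tab: aluminium plate 56 mm wide (y), 8 mm thick (x), from 14 to 84 mm above the worktop, in front of the press; moves with the carriage. With the carriage home its face is 140 mm in front of the press's origin.
- carriage (a joint): Dish carriage on rails, m: 0 is home (dish under the stamp, at a rigid stop); the value is how far it is drawn out towards the press's front (-x of the press), at most 0.08. About 3 to 5 N on the tab moves it; friction holds it where it is left.
- dish: Open round culture dish, 61 mm across and 15 mm tall, fixed in the nest of the carriage; origin at the centre of its underside, 22 mm above the worktop. Must not be touched by the robot.
- pen_black: Black-capped white marker pen lying left of the press, 142 mm long; loose bystander, origin at the centre of its underside.
- sticky_pad: Square note pad, 62 x 62 x 12 mm, lying at the front left; loose bystander, origin at the centre of its underside.
- scissors: Scissors, 206 x 84 x 11 mm, lying left of the press; loose bystander, origin at the centre of its underside.
- stain_bottle: Small capped bottle, 36 mm across and 74 mm tall, standing close to the left side of the press; loose bystander, origin at the centre of its underside.
- forceps: Thin metal forceps, 123 mm long, lying close to the right side of the press; loose bystander, origin at the centre of its underside.
- dropper_bottle: Dark dropper bottle with a rubber bulb, 33 mm across and 102 mm tall, standing left of the press, near the scissors; loose bystander, origin at the centre of its underside.

How it is judged:
On the way, in this order (a step that is already met when the one before it is completed fails the run):
1. the carriage has been pushed home by its tab while the lever is still up (value of joint carriage below 0.004 m and value of joint lever below 0.1 rad), for 0.1 s.
2. the lever is pressed fully down by the fingers reaching in through the guard window, the carriage being home (value of joint carriage below 0.004 m and value of joint lever above 0.195 rad and x of the grasp point in the frame of guard between -0.042 and 0.042 m and y of the grasp point in the frame of guard between -0.048 and 0.048 m and z of the grasp point in the frame of guard below 0.03 m), for 0.1 s.
At the end, for the whole second after the job is handed in: The carriage is within 4 mm of home, the lever is at least 0.195 rad down (stop at 0.22) and at rest, the hand has left, and no bystander is more than 20 mm from where it stood (value of joint carriage below 0.004 m and value of joint lever above 0.195 rad and velocity of joint lever below 0.01 rad/s and distance of each of pen_black, sticky_pad, scissors, stain_bottle, forceps, dropper_bottle from where it was at the start of the episode below 0.02 m); the robot touches nothing.
It fails at once if the guard frame or its posts are touched (contact force between anything else and guard above 0.5 N).
It fails at once if the dish is touched (contact force between anything else and dish above 0.5 N).
It fails at once if the lever is pressed while the carriage is not home (value of joint lever above 0.1 rad and value of joint carriage above 0.008 m).
It fails at once if a bystander is pushed, carried or lifted away by more than 30 mm (distance of any of pen_black, sticky_pad, scissors, stain_bottle, forceps, dropper_bottle from where it was at the start of the episode above 0.03 m).
It fails at once if a bystander is lifted off the worktop (height (world z) of any of pen_black, sticky_pad, scissors, stain_bottle, forceps, dropper_bottle above 0.012 m).
It also fails if it takes over 48 s, if anything falls off the work surface, if the arm or the gripper's body presses on something with over 40 N, if the wrist force passes 120 N, or if a joint passes its speed limit or range.

## Working session

There is one attempt and no reset: what is moved stays moved. The work goes in short steps, Python scripts to look and compute and a shell command to move; the robot and the scene stay as the last step left them, time stands still between calls to the robot, and variables do not carry over. Pictures are saved under pics/ and viewed, about 8 in all and at most 12, crops included, and the job is handed in when it is done.

```bash
mkdir -p pics
cat > h.py <<'E'
import numpy as np, cv2
from station import ctrl
from scipy.spatial.transform import Rotation as R
def T_wc(name,obs=None):
    p=ctrl.camera_params(name)
    if 'mount' in p:
        o=obs or ctrl.get_obs(); T=np.eye(4); T[:3,:3]=R.from_euler('xyz',o['eef_rot']).as_matrix(); T[:3,3]=o['ee_pos']
        return T@np.array(p['mount'])
    return np.linalg.inv(np.array(p['camera_from_world']))
def K(name):
    p=ctrl.camera_params(name); f=192/np.tan(np.radians(p['vertical_fov'])/2)
    return np.array([[f,0,p['cx']],[0,f,p['cy']],[0,0,1.]]),np.array(p['distortion'],float)
def ray(name,px,T):
    k,d=K(name); u=cv2.undistortPoints(np.array(px,float).reshape(-1,1,2),k,d).reshape(-1,2)
    return np.c_[u,np.ones(len(u))]@T[:3,:3].T, T[:3,3]
def at_z(name,px,z,T):
    r,o=ray(name,px,T); return o+r*((z-o[2])/r[:,2])[:,None]
def cloud(name,dep,T):
    v,u=np.mgrid[0:384,0:512]; r,o=ray(name,np.c_[u.ravel(),v.ravel()],T)
    P=o+r*dep.reshape(-1,1); P[dep.ravel()<=0]=np.nan; return P.reshape(384,512,3)
E
python3 - <<'E'
from h import *
o=ctrl.get_obs(); print(o['time_s'],o['ee_pos'],o['eef_rot'],o['grip_width'])
Z={'paddle':.109,'tab':.069,'guard':.125,'press':0,'dish':.022,'stain_bottle':0,'forceps':0,'sticky_pad':0,'scissors':0,'dropper_bottle':0,'pen_black':0}
for c in ('scene','top'):
    im,d=ctrl.camera(c); cv2.imwrite(f'pics/{c}0.png',im[:,:,::-1]); np.save(f'{c}.npy',d); T=T_wc(c); print(c,T[:3,3])
    for n,z in Z.items():
        r=ctrl.place_of(c,n)[:2]
        for q in r: print(n,round(q['score'],2),np.round(q['centre']),at_z(c,q['centre'],z,T).round(3)[0])
E
```

```text
0.0 [ 0.23899987 -0.49504883  0.20486256] [-3.14152830e+00  1.21149962e-03 -1.12103996e+00] 0.09422046782719144
scene [ 0.0072394  -0.32295299  0.96572042]
paddle 0.81 [307. 197.] [0.666 0.037 0.109]
tab 0.84 [250. 233.] [0.475 0.102 0.069]
guard 0.75 [310. 194.] [0.669 0.031 0.125]
press 0.93 [305. 219.] [0.669 0.034 0.   ]
dish 0.62 [301. 222.] [0.637 0.03  0.022]
forceps 0.45 [316. 254.] [ 0.581 -0.07   0.   ]
pen_black 0.64 [249. 232.] [0.511 0.14  0.   ]
top [0.49767392 0.17597332 1.21677459]
paddle 0.56 [313. 165.] [0.666 0.035 0.109]
tab 0.73 [290. 231.] [0.485 0.103 0.069]
guard 0.89 [311. 165.] [0.665 0.042 0.125]
guard 0.15 [176. 258.] [0.419 0.413 0.125]
press 0.76 [308. 169.] [0.672 0.038 0.   ]
dish 0.64 [305. 177.] [0.644 0.049 0.022]
stain_bottle 0.69 [252. 188.] [0.618 0.209 0.   ]
forceps 0.42 [344. 200.] [ 0.577 -0.068  0.   ]
sticky_pad 0.59 [224. 248.] [0.436 0.296 0.   ]
scissors 0.9 [182. 201.] [0.581 0.42  0.   ]
dropper_bottle 0.56 [218. 216.] [0.534 0.314 0.   ]
pen_black 0.57 [307. 172.] [0.663 0.04  0.   ]
pen_black 0.55 [182. 202.] [0.577 0.421 0.   ]
```

View pics/top0.png

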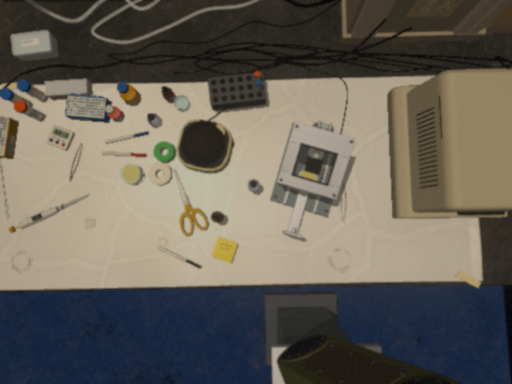

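View pics/scene0.png

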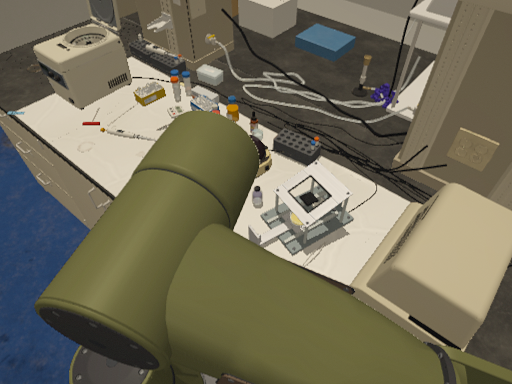

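The top view shows the press at about pixel (313,170), yawed about -20°, with its tab at (292,233) drawn out about 65 mm. The right side of its front is clear. In the scene view the arm hides everything except the press. I'll turn the tool to the press's yaw and move in front of the tab.

```bash
python3 -m inch '[0,0,-1,0,0,-0.154,0,0,0,-1,0,0,-0.154,0,0,0,-1,0,0,-0.154,0,0,0,-1,0,0,-0.154,0,0,0,-1,0,0,-0.154,0,-0.6,-5,0,0,0,0,0,-0.6,-5,0,0,0,0,0,-0.6,-5,0,0,0,0,0,-0.6,-5,0,0,0,0,0,-0.6,-5,0,0,0,0,0,-0.6,-5,0,0,0,0,0,-0.6,-5,0,0,0,0,0,-0.6,-5,0,0,0,0,0,-0.6,-5,0,0,0,0,0,-0.6,-5,0,0,0,0,0,-0.6,-5,0,0,0,0,0,-0.6,-5,0,0,0,0,0,-0.6,-4.5,0,0,0,0,0,0,0,0,0,0,0,0]'
python3 - <<'E'
from h import *
o=ctrl.get_obs(); print(o['time_s'],o['ee_pos'],o['eef_rot'],o['grip_width'])
print(np.round(ctrl.camera_params('wrist')['mount'],3))
for c in ('wrist','top'):
    T=T_wc(c,o); im,d=ctrl.camera(c); cv2.imwrite(f'pics/{c}1.png',im[:,:,::-1]); P=cloud(c,d,T); np.save(f'{c}1.npy',P)
    for n,z in {'paddle':.109,'tab':.069,'guard':.125}.items():
        for q in ctrl.place_of(c,n)[:2]:
            u,v=np.round(q['centre']).astype(int); print(c,n,round(q['score'],2),(u,v),at_z(c,q['centre'],z,T).round(3)[0],P[v,u].round(3))
E
```

```text
time_s: 3.58
ee_pos: [0.3876, 0.1392, 0.2552]
eef_rot: [3.141, 0.001, -0.347]
force: [1.0, -0.1, 0.3]
grip_width: 0.0006
3.575 [0.38760819 0.1391697  0.25518412] [ 3.14137372e+00  6.18219822e-04 -3.47404809e-01] 0.0005575542272475784
[[ 1.    -0.     0.001  0.   ]
 [-0.     0.958  0.287 -0.084]
 [-0.001 -0.287  0.958 -0.179]
 [ 0.     0.     0.     1.   ]]
wrist tab 0.74 (np.int64(333), np.int64(179)) [0.474 0.095 0.069] [0.474 0.095 0.071]
top paddle 0.9 (np.int64(314), np.int64(165)) [0.667 0.034 0.109] [0.667 0.033 0.108]
top tab 0.83 (np.int64(290), np.int64(233)) [0.48  0.101 0.069] [0.48  0.102 0.079]
top guard 0.97 (np.int64(315), np.int64(163)) [0.669 0.033 0.125] [0.673 0.029 0.103]
```

View pics/wrist1.png

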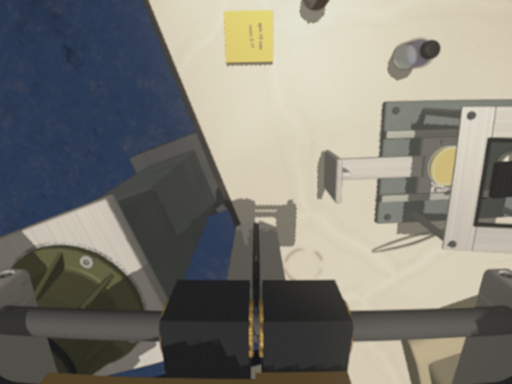

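The wrist view has the tab face at (333,178) and the guard's front edge at about column 460. The tool axis lines up with the press. Next I'll fit the tab face and the guard window from the depth.

Run:
```python
from h import *
P=np.load('wrist1.npy')
# tab: region
def rect(Q):
    (c,s,a)=cv2.minAreaRect((Q[:,:2]*1000).astype(np.float32)); return np.round(c,1),np.round(s,1),round(a,1)
S=P[145:210,315:345].reshape(-1,3); S=S[np.isfinite(S).all(1)&(S[:,2]>.03)&(S[:,2]<.083)]
f=S[S[:,2]<.08]
print(len(f)); c=f.mean(0); w,v=np.linalg.eigh(np.cov(f.T)); n=v[:,0]; print('tab face',c.round(4),n.round(3),'yaw',np.degrees(np.arctan2(n[1],n[0])),'rms',w[0]**.5)
R_=P[145:210,315:350].reshape(-1,3);R_=R_[(R_[:,2]>.081)&(R_[:,2]<.09)]; print('tabtop',len(R_),rect(R_))
B=P[90:235,370:460].reshape(-1,3);B=B[(B[:,2]>.008)&(B[:,2]<.016)]; print('base',rect(B))
P=np.load('top1.npy'); 
G=P[115:205,270:365].reshape(-1,3);
for nm,lo,hi in(('guard',.1,.16),('base',.006,.018)):
    M=G[(G[:,2]>lo)&(G[:,2]<hi)]; print(nm,len(M),rect(M))
```

```text
432
tab face [0.4763 0.0988 0.0559] [ 0.947 -0.32   0.033] yaw -18.65346023142445 rms 0.003660653976461129
tabtop 277 (array([478. ,  94.3]), array([53.7,  8.1]), 72.3)
base (array([602.2,  43.7]), array([204.2, 111. ]), 73.5)
guard 3177 (array([693.4,  25.7]), array([169.8, 205.4]), 72.6)
base 1105 (array([699.6,  13.2]), array([278.9, 272.3]), 88.9)
```

```bash
python3 -m inch '[0,1.5,4,0,0,-0.04,0,0,0,4,0,0,0,0,0,0,4,0,0,0,0,0,0,4,0,0,0,0,0,0,3.5,0,0,0,0,3.5,0,0,0,0,0,0,3.5,0,0,0,0,0,0,0,0,0,0,0,0]'; python3 -m inch '[0.5,0,0,0,0,0,0,0.5,0,0,0,0,0,0,0.5,0,0,0,0,0,0,0.5,0,0,0,0,0,0,0.5,0,0,0,0,0,0,0.5,0,0,0,0,0,0,0.5,0,0,0,0,0,0]'
```

```text
time_s: 4.85
ee_pos: [0.4208, 0.125, 0.2554]
eef_rot: [3.142, 0.0, -0.351]
force: [0.0, 0.2, -0.5]
grip_width: 0.0005$: bad value
```

```bash
python3 -c "
from h import *
o=ctrl.get_obs(); print({k:np.round(v,3) for k,v in o.items()})"; python3 -m inch '[0,0,1,0,0,0,0, 0,0,1,0,0,0,0]'
```

```text
{'time_s': np.float64(4.85), 'qpos': array([ 0.205,  0.01 ,  1.738, -0.   ,  1.393,  0.556]), 'joint_vel': array([-0.048,  0.076, -0.076,  0.001, -0.001, -0.048]), 'tau': array([ 3.7500e-01, -3.7353e+01, -3.5739e+01,  6.9000e-02, -2.7000e-02,
        1.0100e-01]), 'ee_pos': array([0.421, 0.125, 0.255]), 'eef_rot': array([ 3.142,  0.   , -0.351]), 'force': array([ 0.026,  0.182, -0.495]), 'moment': array([-0.008, -0.086, -0.036]), 'grip_width': np.float64(0.0)}
time_s: 5.1
ee_pos: [0.4203, 0.1251, 0.2345]
eef_rot: [3.141, 0.0, -0.351]
force: [-0.1, -0.2, -0.6]
grip_width: 0.0003
```

The first call was the one refused, because I miscounted a row. Only the +3.5 cm shift ran, and that was up in free air. I'll redo the descent.

```bash
python3 -m inch '[0,1.2,3.5,0,0,-0.044,0, 0,0,3.5,0,0,0,0, 0,0,3.5,0,0,0,0, 0,0,3.5,0,0,0,0, 0,0,3.5,0,0,0,0, 1.5,0,0,0,0,0,0, 1.5,0,0,0,0,0,0, 0,0,0,0,0,0,0]' && python3 -c "
from h import *
o=ctrl.get_obs();T=T_wc('wrist',o);im,d=ctrl.camera('wrist');cv2.imwrite('pics/wrist2.png',im[:,:,::-1])
for q in ctrl.place_of('wrist','tab')[:2]:print(q,at_z('wrist',q['centre'],.069,T))
print(o['ee_pos'])"
```

```text
time_s: 6.1
ee_pos: [0.4467, 0.1045, 0.0616]
eef_rot: [-3.141, -0.002, -0.308]
force: [0.1, 0.6, 0.1]
grip_width: 0.0003
{'centre': [304.0, 241.0], 'score': 0.64} [[0.47546733 0.09414566 0.069     ]]
[0.44670159 0.10451406 0.06161239]
```

View pics/wrist2.png

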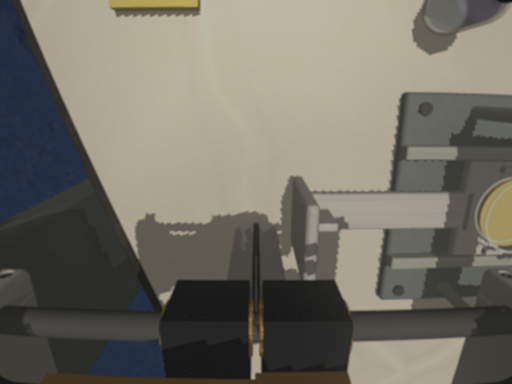

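The fingertips are at (257,225) and in line with the tab at (304,241), about 18 mm short of contact. Now I push.

```bash
python3 -m inch '[1,0,0,0,0,0,0, 0.5,0,0,0,0,0,0, 0.5,0,0,0,0,0,0, 0.6,0,0,0,0,0,0, 0.6,0,0,0,0,0,0, 0.6,0,0,0,0,0,0]'; python3 -m inch '[0.6,0,0,0,0,0,0, 0.6,0,0,0,0,0,0, 0.6,0,0,0,0,0,0, 0.6,0,0,0,0,0,0, 0.6,0,0,0,0,0,0, 0.6,0,0,0,0,0,0, 0.6,0,0,0,0,0,0, 0,0,0,0,0,0,0]'
```

```text
time_s: 6.95
ee_pos: [0.4816, 0.0933, 0.0605]
eef_rot: [-3.142, 0.0, -0.307]
force: [-3.0, 2.0, 1.3]
grip_width: 0.0004
time_s: 7.95
ee_pos: [0.5217, 0.0803, 0.0604]
eef_rot: [3.141, -0.001, -0.307]
force: [-0.3, 0.6, -0.0]
grip_width: 0.0006
```

```bash
python3 -m inch '[0.4,0,0,0,0,0,0, 0.3,0,0,0,0,0,0, 0.2,0,0,0,0,0,0]'; python3 -m inch '[0.2,0,0,0,0,0,0, 0.2,0,0,0,0,0,0]';  python3 -m inch '[0.2,0,0,0,0,0,0, 0.1,0,0,0,0,0,0]'
```

```text
time_s: 8.32
ee_pos: [0.5298, 0.0777, 0.0604]
eef_rot: [3.141, 0.0, -0.307]
force: [-4.0, -0.0, 0.8]
grip_width: 0.0005
time_s: 8.57
ee_pos: [0.5315, 0.0772, 0.0603]
eef_rot: [3.14, 0.006, -0.307]
force: [-28.9, 6.6, 19.0]
grip_width: 0.0008
time_s: 8.82
ee_pos: [0.5315, 0.0772, 0.0602]
eef_rot: [3.139, 0.013, -0.307]
force: [-48.5, 10.9, 32.1]
grip_width: 0.0003
```

The stop was met exactly where expected, at TCP (0.5315, 0.0772), with the force jumping from 4 to 29 N. I back off, rise and move over the window to look.

```bash
python3 -m inch '[-0.7,0,0,0,0,0,0, -2,0,0,0,0,0,0, -2,0,-2,0,0,0,0, 0,0,-4,0,0,0,0, 0,0,-4,0,0,0,0, 0,0,-4,0,0,0,0, 0,0,-1,0,0,0,0, 4,0,0,0,0,0,0, 4,0,0,0,0,0,0, 4,0,0,0,0,0,0, 4,0,0,0,0,0,0, 3,0,0,0,0,0,0, 0,0,0,0,0,0,0]' && python3 -c "
from h import *
o=ctrl.get_obs();print(o['ee_pos'],o['eef_rot'])
for c in ('wrist','top'):
  T=T_wc(c,o);im,d=ctrl.camera(c);cv2.imwrite(f'pics/{c}3.png',im[:,:,::-1]);P=cloud(c,d,T);np.save(c+'3.npy',P)
  for n,z in dict(paddle=.109,tab=.069,guard=.125).items():
    for q in ctrl.place_of(c,n)[:1]:
      u,v=np.round(q['centre']).astype(int);print(c,n,u,v,q['score'],at_z(c,q['centre'],z,T).round(4)[0],P[v,u].round(3))"
```

```text
time_s: 10.45
ee_pos: [0.6736, 0.0318, 0.2081]
eef_rot: [3.141, 0.002, -0.308]
force: [0.8, 0.2, -0.8]
grip_width: 0.0004
[0.67358765 0.0318311  0.20811183] [ 3.14093106e+00  1.81082382e-03 -3.08054909e-01]
wrist paddle 252 189 0.84 [0.6712 0.0336 0.109 ] [0.671 0.033 0.106]
wrist tab 129 179 0.91 [0.5423 0.073  0.069 ] [0.549 0.075 0.083]
wrist guard 4 27 0.53 [0.5197 0.2331 0.125 ] [0.441 0.286 0.011]
top paddle 311 166 0.46 [0.6642 0.0413 0.109 ] [0.608 0.087 0.485]
top tab 294 209 0.72 [0.547  0.0884 0.069 ] [0.549 0.086 0.043]
top guard 309 166 0.65 [0.6624 0.0476 0.125 ] [0.612 0.087 0.456]
```

View pics/wrist3.png

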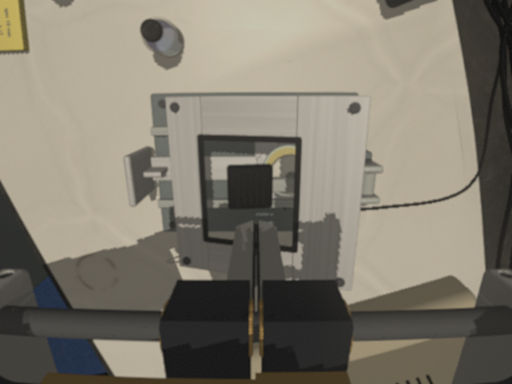

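The window runs from (200,137) to (300,248) and the paddle is centred at (250,187) in the wrist view, inside the window. The tips are just short of it. I'll check the window's centre by projection.

```bash
python3 -c "
from h import *
o=ctrl.get_obs();T=T_wc('wrist',o)
f=at_z('wrist',[[201,137],[207,241]],.114,T);r=at_z('wrist',[[299,139],[295,247]],.136,T);C=np.r_[f,r];print(C.round(3));c=C.mean(0);print(c.round(4))
p=at_z('wrist',[[250,187]],.109,T)[0];print('paddle',p.round(4))
e=np.array(o['ee_pos']);M=R.from_euler('xyz',o['eef_rot']).as_matrix()
for q in (c,p):print('cm in tool',((q-e)@M*100).round(2))"
```

```text
[[ 0.641  0.095  0.114]
 [ 0.611 -0.003  0.114]
 [ 0.723  0.071  0.136]
 [ 0.693 -0.024  0.136]]
[0.6672 0.0348 0.125 ]
paddle [0.6686 0.0361 0.109 ]
cm in tool [-0.57 -0.02  8.59]
cm in tool [-0.48 -0.18 10.19]
```

```bash
python3 -m inch '[-0.5,-0.1,2,0,0,0,0, 0,0,2,0,0,0,0, 0,0,2,0,0,0,0, 0,0,2,0,0,0,0, 0,0,0.5,0,0,0,0, 0,0,0,0,0,0,0]'; python3 -m inch '[0,0,0.5,0,0,0,0, 0,0,0.5,0,0,0,0, 0,0,0.5,0,0,0,0, 0,0,0.5,0,0,0,0, 0,0,0.5,0,0,0,0, 0,0,0.5,0,0,0,0]';python3 -m inch '[0,0,0.4,0,0,0,0, 0,0,0.2,0,0,0,0]'
```

```text
time_s: 11.6
ee_pos: [0.6684, 0.0351, 0.1259]
eef_rot: [-3.141, -0.0, -0.307]
force: [0.4, 0.1, -0.3]
grip_width: 0.0009
time_s: 12.35
ee_pos: [0.6682, 0.0353, 0.0958]
eef_rot: [-3.141, 0.0, -0.307]
force: [-4.9, 1.7, 6.2]
grip_width: 0.0005
time_s: 12.6
ee_pos: [0.668, 0.0354, 0.0895]
eef_rot: [-3.142, 0.001, -0.307]
force: [-5.3, 1.7, 4.9]
grip_width: 0.0001
```

```bash
python3 -m inch '[0,0,0.3,0,0,0,0, 0,0,0.2,0,0,0,0]'; python3 -m inch '[0,0,0.2,0,0,0,0, 0,0,0.1,0,0,0,0]'; python3 -m inch '[0,0,0.1,0,0,0,0, 0,0,0,0,0,0,0]'
```

```text
time_s: 12.85
ee_pos: [0.6681, 0.0354, 0.0846]
eef_rot: [-3.141, 0.001, -0.307]
force: [-3.7, 1.9, 5.0]
grip_width: 0.0009
time_s: 13.1
ee_pos: [0.6683, 0.0354, 0.083]
eef_rot: [-3.141, -0.0, -0.307]
force: [-11.3, 1.8, 20.1]
grip_width: 0.0002
time_s: 13.35
ee_pos: [0.6683, 0.0354, 0.0829]
eef_rot: [-3.141, -0.0, -0.307]
force: [-13.3, 0.8, 22.8]
grip_width: 0.0004
```

The rigid stop was met at 0.083 m, as specified. I'll press slightly more, hold, then withdraw straight up and check.

```bash
python3 -m inch '[0,0,0.1,0,0,0,0, 0,0,0,0,0,0,0, 0,0,0,0,0,0,0, 0,0,-0.5,0,0,0,0, 0,0,-1.5,0,0,0,0, 0,0,-3,0,0,0,0, 0,0,-3,0,0,0,0, 0,0,-3,0,0,0,0, 0,0,-3,0,0,0,0, 0,2,0,0,0,0,0, 0,2,0,0,0,0,0, 0,0,0,0,0,0,0, 0,0,0,0,0,0,0]' && python3 -c "
from h import *
o=ctrl.get_obs();print(o['ee_pos'],o['eef_rot'])
c='wrist';T=T_wc(c,o);im,d=ctrl.camera(c);cv2.imwrite(f'pics/{c}4.png',im[:,:,::-1]);P=cloud(c,d,T)
for n,z in dict(paddle=.083,tab=.069).items():
    for q in ctrl.place_of(c,n)[:1]:
      u,v=np.round(q['centre']).astype(int);print(n,u,v,q['score'],at_z(c,q['centre'],z,T).round(4)[0],np.nanmedian(P[v-4:v+5,u-4:u+5],(0,1)).round(4))"
```

```text
time_s: 14.98
ee_pos: [0.6561, -0.0032, 0.2188]
eef_rot: [3.141, 0.001, -0.308]
force: [0.2, 0.1, 0.7]
grip_width: 0.0004
[ 0.65609759 -0.00318116  0.21881046] [ 3.14147918e+00  1.00424562e-03 -3.07550901e-01]
paddle 257 139 0.74 [0.6706 0.0377 0.083 ] [0.671  0.0375 0.0832]
tab 138 142 0.81 [0.5461 0.0729 0.069 ] [0.5511 0.0725 0.082 ]
```

View pics/wrist4.png

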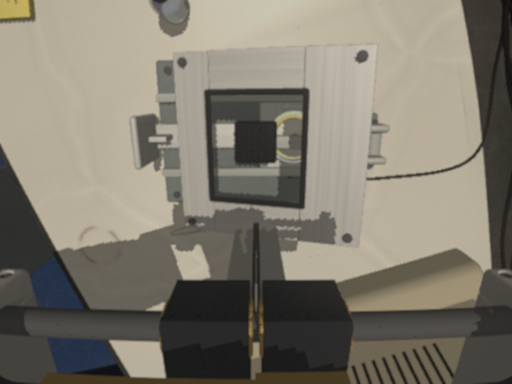

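The paddle at (257,141) measures 0.083 m high, so it is fully down. The tab at (140,140) is home and the hand is clear, so I hand in.

```bash
python3 -c "
from station import ctrl
print(ctrl.hand_in())"
```

```text
the job is handed in; nothing more can be done
None
```

The job is done and handed in at about 15 s of the 48 s allowed. I pushed the carriage home by its tab with the shut fingers, then pressed the paddle down through the window and withdrew straight up.

- **Carriage:** the force rose from 4 N to about 60 N where the rigid stop was expected. The last look put the tab face about 3 mm rearward of where I worked out home should be, within camera accuracy.
- **Lever:** the paddle stopped at 83 mm with about 23 N on the tip. After I withdrew, depth showed it still at 83.2 mm, which is fully down.
- **Hand and guard:** the hand was clear, with under 1 N on the wrist. No jump in force suggested a touch on the guard, but there was a sideways force of 4 to 13 N during the press. I took that to be paddle friction and did not check it separately.
- **Bystanders:** the tool was not commanded near any of them, and in the final picture the stain bottle is still standing and the note pad is in place. I did not re-measure the pen, scissors, forceps or dropper bottle at the end.
- **Refused move:** one call was refused because I miscounted a row, so the next 3.5 cm shift ran high in free air. It touched nothing and I corrected it.

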